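Release the transit lock of a bench balance with its key

TASK

The balance has just been unpacked: pick up the orange-handled key, set it over the red transit-lock screw and turn that screw anticlockwise with it as far as it goes. Then stand the key back upright where it was on its blue mat. Do not turn the grey screw, and do not touch the red one with the fingers.

Things in the scene. Friction and masses are not known exactly. Their poses are not given: they have to be found in the camera images.
- key: Loose key, 0.3 kg, upright on a blue mat 3 mm thick. Origin: centre of underside, z up; half turn = same. Two steel jaws 46 mm long (x), 14 wide, 16 high, an 18 mm slot between them along x, open below and at the ends. Above: collar dia 60 to 26 high, stem dia 18, orange handle bar 64 long (x), 20 thick (y), 66 to 96 high, to be gripped across its thickness.
- lock_mount: Fixed black boss, dia 80 mm, of the red screw, on the white balance's deck (60 above the table), robot's side of the pan. Origin: centre of underside, on the screw axis, z up; x = bar direction at joint 0 (yellow dots; green: released). Red disc dia 60, 8 to 14 above origin; on it a white bar 40 long, 6 thick, 14 to 27. Key fitted over the bar rests on the disc: its origin 14 above this one.
- lock_screw (a joint): Angle of the red captive screw, rad, anticlockwise from above: its bar lies along lock_mount's x turned by this about z. 0 locked, end stop 1.05 (60 deg) released. Stays where left; friction about 0.1 N m; does not rise. The bar has about 17 deg of play either way in the key's slot, so the key must turn that much farther.
- plain_end (a point): Point on top of the grey screw's white bar, 18 mm from its axis. This look-alike sits on the same kind of boss on the same deck, about 190 mm to the left or right of the red screw (it varies). Not to be turned.
Things that resemble listed ones, but are neither listed nor needed, are in the scene too. Leave any purple look-alike of the key alone.

How it is judged (in metres and radians):
On the way, in this order (a step that is already met when the one before it is completed fails the run):
1. the key sits down over the red screw's bar while the screw is still locked (horizontal distance between key and lock_mount below 0.018 m and z of key in the frame of lock_mount below 0.022 m and value of joint lock_screw below 0.7 rad), for 0.1 s.
2. the red screw is turned to its end stop (within 10 degrees) with the key on it (value of joint lock_screw above 0.875 rad and horizontal distance between key and lock_mount below 0.025 m and z of key in the frame of lock_mount below 0.028 m), for 0.1 s.
At the end, for the whole second after the job is handed in: The red screw is within 10 degrees of its released end stop, and the key stands upright and still within 40 mm of where it stood at the start (value of joint lock_screw above 0.875 rad and distance of key from where it was at the start of the episode below 0.04 m and angle between key's own z axis and vertical below 0.1 rad and linear speed of key below 0.02 m/s); the robot touches nothing.
It fails at once if the grey screw is turned by more than about 25 degrees (distance of plain_end from where it was at the start of the episode above 0.008 m).
It fails at once if the fingers press on the red screw or its boss (contact force between the fingers and lock_mount above 1 N).
It also fails if it takes over 48 s, if anything falls off the work surface, if the arm or the gripper's body presses on something with over 40 N, if the wrist force passes 120 N, or if a joint passes its speed limit or range.

ROBOT

A 6-joint arm with a two-finger parallel gripper is mounted at the origin on the work surface. World frame = base frame: x ahead of the robot, y to its left, z up, the work surface at z = 0. Lengths are in mm, angles in rad, forces in N, time in s.
With the tool pointing down it reaches from about 300 to 775 mm from the base axis. Payload 14.6 kg.
Tool frame: the origin (TCP) lies at the very end of the fingers, on their centre line; the grasp point (between the pads) lies 19 mm behind it; z points along the fingers, y is the line along which they close (so a half turn about z gives the same grasp; the last joint's range is limited). The gripper opens to 94 mm and grips with 3 to 60 N. Pads are 16 mm wide; open, the fingers measure 119 mm over their backs; the gripper's body (75 mm by 177 mm) begins 78 mm behind the grasp point.
Start: joints at [1.036, 0.3, 1.521, -0, 1.321, -0.067], TCP at [248.004, 490.901, 205.446] pointing down, gripper open.
Joint ranges: [-3.03, 3.03], [-0.79, 2.21], [0.23, 2.52], [-1.04, 4.18], [0, 3.07], [-2.55, 2.55]. Speed limits (rad/s): [2.22, 2.22, 2.57, 3.14, 3.14, 3.14].

INTERFACE

Orientations are given as [roll, pitch, yaw] about the fixed x, y, z axes, in that order (R = Rz(yaw) Ry(pitch) Rx(roll)).
In Python, from cell import manip, optics gives the robot as it stands.
- The arm moves only by the shell command python3 -m crank 'ROWS' [FORCE]. ROWS is JSON, a list of rows, each a list of 7 numbers: the opening in per cent of the stroke, from 0 (shut) to 100 (fully open), then the shift along the tool's x, y, z in mm, then the turn, a rotation vector about the tool's x, y, z in rad. A call has 1 to 10 rows; each row is the pose to reach, as a shift and turn from the pose commanded when the call began, along the tool's axes at that moment; what a row does not reach only later rows make up. A row lasts 1/10 s, in which the tool goes at most 50 mm and 8.59 degrees, less where a joint would pass 70% of its speed; a pose out of reach is approached as far as the arm can. A call with a gripper value outside its range is refused whole. The fingers move at their own pace and stop on an object; FORCE is the grip in N (left out, the last holds). Time passes only in rows, so rows that repeat a pose let the fingers close. It gives the time, the measured TCP pose, the force, the opening and the grip force at its end, in the units of the state.
- manip.read_state(): the state, without advancing time (a new reading comes with each control period).
- optics.camera(name): name is "scene" or "top"; returns (picture, depth): 480x640x3 uint8, red, green, blue; 480x640 float32, mm along the optical axis (not along the pixel's ray), 0 where there is no reading.
- optics.calibration(name): a dict with "camera_matrix" (3x3 intrinsics, pixels), "R" (3x3) and "t" (3): a world point X has camera coordinates R X + t. Camera axes: x right, y down, z forward; pixel columns grow to the right and rows downward; lengths in mm; the calibration is good to about 2 mm. A picture is of the moment at which its call begins. calibration takes no time and is no camera call.
- manip.sign_off(): hands the job in; it is judged then, once.
The state is a dict: "clock": time; "joints": joint angles; "qd": joint speeds; "effort": joint torques, N m; "eef_pos": TCP position; "eef_rot": TCP orientation; "wrist_force": force on the tool from outside, world axes, zero at the start; "moment": the same for the moment, N m; "finger_gap": finger opening in mm; "finger_force": force on a finger pad.
Only numpy, scipy, OpenCV 4.12 (cv2) and the standard library are available. Lean on these libraries where they do the work, as an engineer would, in place of code of your own. Each camera call takes 0.05 s, during which the arm holds its last target. There are 200 camera calls.

## Working session

There is one attempt and no reset: what is moved stays moved. The work goes in short steps, Python scripts to look and compute and a shell command to move; the robot and the scene stay as the last step left them, time stands still between calls to the robot, and variables do not carry over. Pictures are saved under pics/ and viewed, at most 10 in all, crops included, and the job is handed in when it is done.

```bash
mkdir -p pics; cat > h.py <<'E'
import numpy as np,cv2
from cell import manip,optics
def cam(n):
    p,d=optics.camera(n);return p,d
def pts(n,uv,d):
    c=optics.calibration(n);K=np.array(c["camera_matrix"]);R=np.array(c["R"]);t=np.array(c["t"]).ravel()
    uv=np.atleast_2d(uv).astype(float);r=np.c_[uv,np.ones(len(uv))]@np.linalg.inv(K).T
    return (r*np.asarray(d).reshape(-1,1)-t)@R
def plane(n,uv,z):
    c=optics.calibration(n);K=np.array(c["camera_matrix"]);R=np.array(c["R"]);t=np.array(c["t"]).ravel()
    o=-R.T@t;uv=np.atleast_2d(uv).astype(float);r=np.c_[uv,np.ones(len(uv))]@np.linalg.inv(K).T@R
    return o+r*((z-o[2])/r[:,2])[:,None]
E
python3 - <<'E'
from h import *
print(manip.read_state())
for n in("top","scene"):
    p,d=cam(n);cv2.imwrite(f"pics/{n}0.png",p[:,:,::-1]);np.savez(f"pics/{n}0.npz",p=p,d=d)
    c=optics.calibration(n);R=np.array(c["R"]);print(n,-R.T@np.array(c["t"]).ravel(),R[2])
E
```

```text
{'clock': 0.0, 'joints': array([ 1.03641304e+00,  3.00450662e-01,  1.52158102e+00, -4.40654918e-05,
        1.32066266e+00, -6.65949504e-02]), 'qd': array([ 5.00365056e-05, -6.29606693e-04,  1.12290059e-03,  9.23587077e-04,
        1.64187562e-05, -7.28017340e-04]), 'effort': array([-5.38113436e-04, -5.31809449e+01, -3.52719498e+01,  7.06688385e-02,
        2.44615262e-02, -1.13250030e-04]), 'eef_pos': array([247.88341155, 490.6883219 , 204.89755641]), 'eef_rot': array([-3.14049057e+00, -3.07249326e-05,  2.67381523e+00]), 'wrist_force': array([-0.36871526,  0.08276341,  0.50658224]), 'moment': array([0.02005256, 0.04317565, 0.01025475]), 'finger_force': 0.0, 'finger_gap': 94.1350164109742}
top [451.62867065  41.04359158 850.23425761] [ 0.07822931  0.01142574 -0.99686991]
scene [1133.38435609 -170.82389339  805.61806757] [-0.6305635   0.23036003 -0.7411639 ]
```

View pics/top0.png

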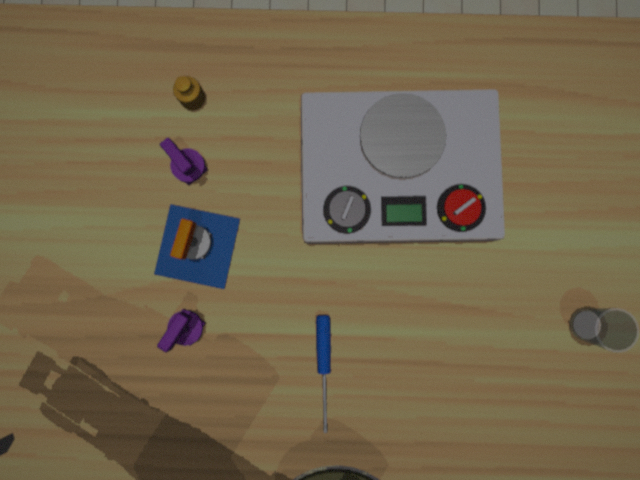

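View pics/scene0.png

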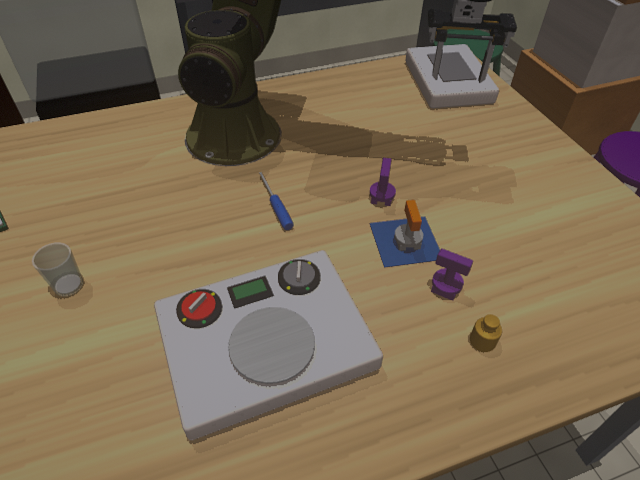

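The top view shows the orange key at about (185,240) on the blue mat, with purple look-alikes above and below it. The red screw is at (461,207) and the grey one at (347,208). Next I measure them.

```bash
cat > m.py <<'E'
from h import *
def comp(m):
    n,l,s,c=cv2.connectedComponentsWithStats(m.astype(np.uint8));i=1+np.argmax(s[1:,4]);return l==i
def uvof(m): v,u=np.nonzero(m);return np.c_[u,v]
def axis(P):
    (c,wh,a)=cv2.minAreaRect(P[:,:2].astype(np.float32));b=cv2.boxPoints((c,wh,a));e=[b[1]-b[0],b[2]-b[1]];e=max(e,key=np.linalg.norm)
    return np.round(c,1),np.round(sorted(wh),1),round(np.degrees(np.arctan2(e[1],e[0]))%180,1)
E
python3 - <<'E'
from m import *
for n in("top","scene"):
    z=np.load(f"pics/{n}0.npz");p,d=z["p"],z["d"];h=cv2.cvtColor(p,cv2.COLOR_RGB2HSV);H,S,V=[h[:,:,i].astype(int) for i in range(3)]
    x0=(170,225,215,265) if n=="top" else (395,195,430,260)
    box=np.zeros(H.shape,bool);
    if n=="top": box[215:265,165:220]=1
    else: box[195:260,390:440]=1
    o=comp(box&(H>5)&(H<16)&(S>190)&(V>90))
    uv=uvof(o);P=pts(n,uv,d[o]);print(n,"orange z",np.percentile(P[:,2],[5,50,95]).round(1))
    T=P[P[:,2]>94];print(" top face",len(T),axis(T), T.mean(0).round(1))
    b=comp((H>100)&(H<118)&(S>150)&(np.abs(np.indices(H.shape)[1]-(197 if n=="top" else 405))<50)&(np.abs(np.indices(H.shape)[0]-245)<50))
    print(" mat",axis(plane(n,uvof(b),3)),pts(n,uvof(b),d[b])[:,2].mean())
    r=comp(((H<6)|(H>174))&(S>180)&(V>100));ct=max(cv2.findContours(r.astype(np.uint8),cv2.RETR_EXTERNAL,cv2.CHAIN_APPROX_NONE)[0],key=len)[:,0]
    Q=plane(n,ct,74);(c,rr)=cv2.minEnclosingCircle(Q[:,:2].astype(np.float32));print(" red",np.round(c,1),rr,pts(n,uvof(r),d[r])[:,2].mean())
    # bar: unsaturated inside disc
    A=plane(n,np.indices(H.shape)[::-1].reshape(2,-1).T,87)
    near=(np.hypot(*(A[:,:2]-c).T)<28).reshape(H.shape)
    w=comp(near&(S<90)&(V>110));W=plane(n,uvof(w),87);print(" bar",axis(W),pts(n,uvof(w),d[w])[:,2].mean())
    A=plane(n,np.indices(H.shape)[::-1].reshape(2,-1).T,70);rd=np.hypot(*(A[:,:2]-c).T).reshape(H.shape)
    for nm,lo,hi in(("yel",20,33),("grn",45,80)):
        m=((rd>31)&(rd<41)&(H>lo)&(H<hi)&(S>110)&(V>80)).astype(np.uint8)
        k,l,s,cc=cv2.connectedComponentsWithStats(m)
        for i in range(1,k):
            if s[i,4]>2:
                q=plane(n,cc[i],70)[0,:2];v=q-c;print(" ",nm,s[i,4],cc[i].round(),np.hypot(*v).round(1),np.degrees(np.arctan2(v[1],v[0])).round(1))
E
```

```text
top orange z [94.5 97.4 99.5]
 top face 11 (array([511.7, 252.2]), array([ 1.1, 18.1]), np.float32(166.8)) [511.6 252.   97.6]
 mat (array([500.9, 260.8]), array([125.3, 125.5]), np.float32(79.9)) 5.642450502584756
 red [ 574.3 -191.6] 29.415729522705078 76.87036559250242
 bar (array([ 574.8, -192. ]), array([ 6.8, 37.6]), np.float32(129.0)) 85.59969673725362
  yel 15 [480. 196.] 34.7 -57.1
  yel 16 [444. 218.] 35.6 123.9
  grn 10 [461. 186.] 35.0 3.0
  grn 11 [463. 228.] 35.3 -177.0
scene orange z [ 95.1  97.9 100.4]
 top face 181 (array([511. , 264.3]), array([17.6, 63.7]), np.float32(165.3)) [513.5 263.2  97.8]Traceback (most recent call last):
  File "<stdin>", line 11, in <module>
  File "m.py", line 3, in comp
    n,l,s,c=cv2.connectedComponentsWithStats(m.astype(np.uint8));i=1+np.argmax(s[1:,4]);return l==i
                                                                     ~~~~~~~~~^^^^^^^^^
    return _wrapfunc(a, 'argmax', axis=axis, out=out, **kwds)
    return bound(*args, **kwds)
ValueError: attempt to get argmax of an empty sequence
```

```bash
python3 - <<'E'
from m import *
for n in("top","scene"):
    z=np.load(f"pics/{n}0.npz");p,d=z["p"],z["d"];h=cv2.cvtColor(p,cv2.COLOR_RGB2HSV);H,S,V=[h[:,:,i].astype(int) for i in range(3)]
    I=np.indices(H.shape)
    c0=(190,240) if n=="top" else (412,220)
    box=(abs(I[1]-c0[0])<35)&(abs(I[0]-c0[1])<35)
    o=comp(box&(H>=3)&(H<20)&(S>150)&(V>60));P=pts(n,uvof(o),d[o]);print(n,o.sum(),P[:,2].min(),P[:,2].max())
    if n=="top":
        print(h[239,182],h[245,190],h[239,178])
    t=comp(o&(V>np.percentile(V[o],50)-25)) if n=="top" else o
    for k in([o,comp(o&(V>170)),comp(o&(V>200))] if n=="top" else [o]): 
        print(axis(plane(n,uvof(k),99)),k.sum())
    g=box&(d>0);G=pts(n,uvof(g),d[g]);print("depth>90 top",axis(G[G[:,2]>90]),np.median(G[G[:,2]>90],0),G[:,2].max())
    C=G[(G[:,2]>22)&(G[:,2]<33)];
    if len(C)>10:print("collar",axis(C),len(C))
    if n=="scene":
        P=pts(n,uvof(o),d[o]);T=P[P[:,2]>94.5];print("T",axis(T)); print(h[230,390],h[250,430],h[308,199],h[298,199])
print(cv2.imwrite("pics/keys.png",np.hstack([cv2.resize(cv2.imread("pics/top0.png")[200:290,150:245],None,fx=4,fy=4,interpolation=0),cv2.resize(cv2.imread("pics/scene0.png")[190:280,365:445],None,fx=4,fy=4,interpolation=0)])))
E
```

```text
top 452 90.58042561393664 850.2342576064561
[ 19 219 127] [ 9 85 39] [ 18 235 126]Traceback (most recent call last):
  File "<stdin>", line 11, in <module>
  File "m.py", line 3, in comp
    n,l,s,c=cv2.connectedComponentsWithStats(m.astype(np.uint8));i=1+np.argmax(s[1:,4]);return l==i
                                                                     ~~~~~~~~~^^^^^^^^^
    return _wrapfunc(a, 'argmax', axis=axis, out=out, **kwds)
    return bound(*args, **kwds)
ValueError: attempt to get argmax of an empty sequence
```

```bash
python3 - <<'E'
from m import *
for n in("top","scene"):
    z=np.load(f"pics/{n}0.npz");p,d=z["p"],z["d"];h=cv2.cvtColor(p,cv2.COLOR_RGB2HSV);H,S,V=[h[:,:,i].astype(int) for i in range(3)]
    I=np.indices(H.shape)
    c0=(190,240) if n=="top" else (412,220)
    box=(abs(I[1]-c0[0])<35)&(abs(I[0]-c0[1])<35)
    o=comp(box&(H>=3)&(H<22)&(S>150)&(V>60))
    print(n,"V pct",np.percentile(V[o],[5,25,50,75,95]))
    for vt in(60,90,110,120,140,170):
        k=o&(V>vt)
        if k.sum()>30: k=comp(k);print(vt,k.sum(),axis(plane(n,uvof(k),99)))
    g=box&(d>0);G=pts(n,uvof(g),d[g]);T=G[(G[:,2]>92)&(G[:,2]<104)];print("depth top",axis(T),len(T))
    C=G[(G[:,2]>24)&(G[:,2]<34)]
    if len(C)>10:print("collar",axis(C),len(C),np.median(C[:,2]))
cv2.imwrite("pics/keys.png",np.hstack([cv2.resize(cv2.imread("pics/top0.png")[200:290,150:245],None,fx=4,fy=4,interpolation=0),cv2.resize(cv2.imread("pics/scene0.png")[190:280,365:445],None,fx=4,fy=4,interpolation=0)]))
E
```

```text
top V pct [ 78. 121. 126. 128. 129.]
60 479 (array([506.7, 260.7]), array([20. , 61.4]), np.float32(166.0))
90 441 (array([506.9, 261.5]), array([18.3, 61.4]), np.float32(165.9))
110 415 (array([506.8, 261.9]), array([17.4, 60.9]), np.float32(165.6))
120 362 (array([506.9, 262. ]), array([15.9, 59.9]), np.float32(165.8))
depth top (array([507.5, 262.1]), array([20.4, 63.8]), np.float32(166.0)) 524
collar (array([504.3, 249. ]), array([33.3, 59.3]), np.float32(166.1)) 480 28.819121043017134
scene V pct [ 72.   91.  144.5 150.  152. ]
60 366 (array([522.4, 256.8]), array([27. , 85.7]), np.float32(163.5))
90 282 (array([523.2, 259. ]), array([22.7, 85.3]), np.float32(160.7))
110 206 (array([512.7, 263.7]), array([18.8, 63.7]), np.float32(165.8))
120 203 (array([511.9, 263.9]), array([18.7, 62.1]), np.float32(165.8))
140 189 (array([511.6, 264.3]), array([18.2, 61.4]), np.float32(165.8))
depth top (array([555.8, 262.9]), array([ 28.9, 155.3]), np.float32(178.2)) 292
collar (array([444.4, 274.8]), array([ 61.1, 192.7]), np.float32(172.4)) 541 27.44656104091361
```

View pics/keys.png

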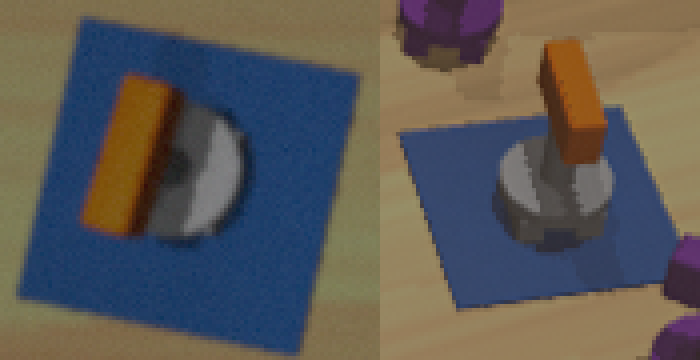

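```bash
cat > go.py <<'E'
import sys;from h import *;from scipy.spatial.transform import Rotation as Ro
s=manip.read_state();R=Ro.from_euler('xyz',s["eef_rot"])
x,y,z,yaw=map(float,sys.argv[1:5])
print("shift",R.inv().apply(np.array([x,y,z])-s["eef_pos"]).round(1),"turn",(R.inv()*Ro.from_euler('xyz',[np.pi,0,np.radians(yaw)])).as_rotvec().round(4))
print("now",s["eef_pos"].round(1),np.degrees(s["eef_rot"]).round(2),"F",s["wrist_force"].round(1),s["moment"].round(2),"gap",round(s["finger_gap"],1),"q",s["joints"].round(2),"t",s["clock"])
E
python3 go.py 508 262.5 150 166
```

```text
shift [-335.1  -86.4   55. ] turn [-1.000e-03 -2.000e-04 -2.235e-01]
now [247.9 490.7 205. ] [-1.7994e+02 -1.0000e-02  1.5320e+02] F [-0.2 -0.8  0.6] [ 0.04 -0.01  0.03] gap 93.8 q [ 1.04  0.3   1.52  0.    1.32 -0.07] t 0.1
```

```bash
python3 -m crank '[[100,-40,-10,0,0,0,0],[100,-80,-20,0,0,0,-0.05],[100,-120,-31,0,0,0,-0.1],[100,-160,-41,10,0,0,-0.15],[100,-205,-53,20,0,0,-0.2],[100,-250,-64,30,0,0,-0.223],[100,-290,-75,40,0,0,-0.223],[100,-335,-86,55,0,0,-0.223],[100,-335,-86,55,0,0,-0.223],[100,-335,-86,55,0,0,-0.223]]' 40; python3 go.py 508 262.5 66 166
```

```text
clock: 1.1
eef_pos: [508.3, 262.4, 149.7]
eef_rot: [-3.141, -0.001, 2.895]
wrist_force: [-0.2, -0.2, 0.5]
finger_gap: 93.8
finger_force: 0.0
shift [ 0.2  0.1 83.7] turn [-0.0008 -0.0013 -0.0022]
now [508.3 262.4 149.7] [-1.7995e+02 -7.0000e-02  1.6587e+02] F [-0.2 -0.2  0.5] [-0.    0.01 -0.04] gap 93.8 q [ 0.41  0.4   1.52  0.    1.22 -0.91] t 1.1
```

```bash
python3 -m crank '[[100,0,0,30,0,0,0],[100,0,0,60,0,0,0],[100,0,0,83,0,0,0],[100,0,0,83,0,0,0],[30,0,0,83,0,0,0],[10,0,0,83,0,0,0],[5,0,0,83,0,0,0],[5,0,0,83,0,0,0],[5,0,0,83,0,0,0],[5,0,0,83,0,0,0]]' 40; python3 -m crank '[[5,0,0,0,0,0,0],[5,0,0,0,0,0,0],[5,0,0,0,0,0,0],[5,0,0,0,0,0,0]]'; python3 go.py 508 262.5 200 166
```

```text
clock: 2.1
eef_pos: [508.3, 263.1, 67.6]
eef_rot: [3.141, 0.0, 2.897]
wrist_force: [0.1, -0.1, -0.2]
finger_gap: 49.5
finger_force: 0.0
clock: 2.5
eef_pos: [508.2, 263.1, 67.4]
eef_rot: [-3.142, -0.0, 2.897]
wrist_force: [-0.5, 0.6, -0.5]
finger_gap: 19.9
finger_force: 40.0
shift [ 1.000e-01 -6.000e-01 -1.326e+02] turn [-0.0001 -0.0001 -0.0004]
now [508.2 263.1  67.4] [-1.8000e+02 -1.0000e-02  1.6598e+02] F [-0.5  0.6 -0.5] [ 0.04 -0.02  0.04] gap 19.9 q [ 0.41  0.5   1.59  0.    1.06 -0.91] t 2.5
```

```bash
python3 -m crank '[[5,0,0,-15,0,0,0],[5,0,0,-45,0,0,0],[5,0,0,-80,0,0,0],[5,0,0,-115,0,0,0],[5,0,0,-133,0,0,0],[5,0,0,-133,0,0,0]]'; python3 - <<'E'
from m import *
z=np.load("pics/scene0.npz");p,d=z["p"],z["d"];h=cv2.cvtColor(p,cv2.COLOR_RGB2HSV);H,S,V=[h[:,:,i].astype(int) for i in range(3)]
I=np.indices(H.shape);n="scene";box=(abs(I[1]-199)<35)&(abs(I[0]-307)<30)
r=comp(box&((H<8)|(H>172))&(S>150)&(V>60));ct=max(cv2.findContours(r.astype(np.uint8),0,1)[0],key=len)[:,0]
Q=plane(n,ct,74);c,rr=cv2.minEnclosingCircle(Q[:,:2].astype(np.float32));print("red",c,rr)
w=comp(box&(np.hypot(I[1]-199,I[0]-305)<17)&(S<90)&(V>110));print("bar",axis(plane(n,uvof(w),87)),w.sum())
p,d=cam("top");h=cv2.cvtColor(p,cv2.COLOR_RGB2HSV);cv2.imwrite("pics/lift.png",cv2.resize(p[180:300,120:280,::-1],None,fx=4,fy=4))
E
python3 go.py 574.3 -191.6 200 126
```

```text
clock: 3.1
eef_pos: [509.0, 263.5, 203.8]
eef_rot: [3.139, 0.004, 2.897]
wrist_force: [1.0, 0.1, -4.5]
finger_gap: 19.5
finger_force: 40.0
red (577.6022338867188, -189.12806701660156) 30.549861907958984
bar (array([ 577.5, -189.1]), array([ 5.9, 38.3]), np.float32(126.9)) 60
shift [-174.2 -425.2    1.3] turn [0.0015 0.001  0.6977]
now [508.4 263.1 201.5] [1.7994e+02 8.0000e-02 1.6597e+02] F [-0.2 -0.5 -3.9] [0.01 0.03 0.02] gap 19.5 q [ 0.41  0.35  1.46 -0.    1.33 -0.91] t 3.15
```

View pics/lift.png

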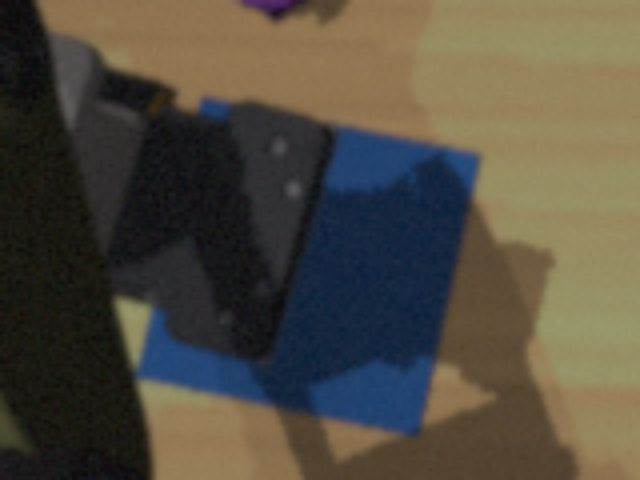

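```bash
python3 -m crank '[[5,-12,-30,0,0,0,0.04],[5,-28,-68,0,0,0,0.11],[5,-45,-110,0,0,0,0.18],[5,-62,-150,0,0,0,0.25],[5,-80,-195,0,0,0,0.32],[5,-98,-239,0,0,0,0.39],[5,-116,-282,0,0,0,0.46],[5,-134,-326,0,0,0,0.54],[5,-152,-370,0,0,0,0.62],[5,-167,-406,0,0,0,0.68]]';python3 -m crank '[[5,-5,-12,0,0,0,0.01],[5,-7,-17,0,0,0,0.018],[5,-7,-17,0,0,0,0.018],[5,-7,-17,0,0,0,0.018]]'; python3 go.py 575 -190.4 138 126
```

```text
clock: 4.15
eef_pos: [571.1, -173.6, 198.6]
eef_rot: [-3.14, -0.002, 2.213]
wrist_force: [0.3, 0.5, -4.2]
finger_gap: 19.5
finger_force: 40.0
clock: 4.55
eef_pos: [562.5, -185.9, 200.3]
eef_rot: [-3.142, -0.001, 2.2]
wrist_force: [0.3, 0.4, -3.2]
finger_gap: 19.9
finger_force: 40.0
shift [-11.1   7.5  62.3] turn [-0.0001 -0.0005  0.0012]
now [ 562.5 -185.9  200.3] [-1.8000e+02 -3.0000e-02  1.2607e+02] F [ 0.3  0.4 -3.2] [-0.06  0.04 -0.04] gap 19.9 q [-0.38  0.4   1.4   0.    1.34 -1.01] t 4.55
```

```bash
python3 -m crank '[[5,-5,3,0,0,0,0],[5,-11,7.5,0,0,0,0],[5,-11,7.5,20,0,0,0],[5,-11,7.5,40,0,0,0],[5,-11,7.5,40,0,0,0],[5,-11,7.5,40,0,0,0]]'; python3 go.py 575 -190.4 138 126; python3 - <<'E'
from m import *
p,d=cam("scene");cv2.imwrite("pics/pre.png",cv2.resize(p[200:360,110:310,::-1],None,fx=4,fy=4,interpolation=cv2.INTER_CUBIC)[:600])
E
```

```text
clock: 5.15
eef_pos: [575.5, -191.4, 160.9]
eef_rot: [-3.142, -0.0, 2.199]
wrist_force: [-0.8, -0.4, -3.0]
finger_gap: 20.0
finger_force: 40.0
shift [ 1.1  0.2 22.9] turn [-0.     -0.0001  0.0001]
now [ 575.5 -191.4  160.9] [-180.     -0.    126.01] F [-0.8 -0.4 -3. ] [-0.02 -0.    0.03] gap 20.0 q [-0.38  0.46  1.4   0.    1.28 -1.01] t 5.15
```

View pics/pre.png

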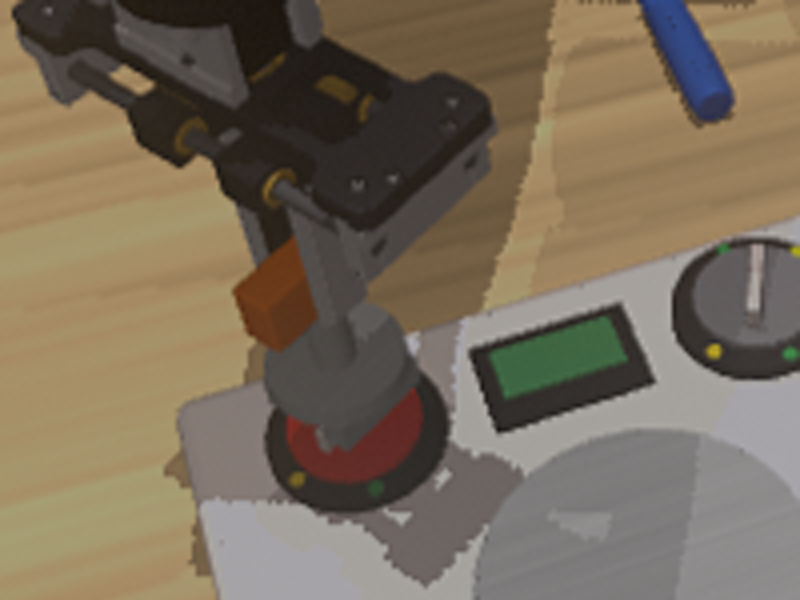

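The key hangs upright above the red screw, and the bar's white end shows at the slot (about (325,437) in the crop). Lowering it.

```bash
python3 -m crank '[[5,1,0,5,0,0,0],[5,1,0,9,0,0,0],[5,1,0,13,0,0,0],[5,1,0,16,0,0,0],[5,1,0,16,0,0,0]]'; python3 go.py 575 -190.4 138.4 126
```

```text
clock: 5.7
eef_pos: [574.2, -190.7, 143.9]
eef_rot: [-3.141, -0.001, 2.199]
wrist_force: [0.4, 0.5, -3.7]
finger_gap: 19.5
finger_force: 40.0
shift [-0.2  0.8  5.5] turn [-0.0004 -0.0007 -0.0003]
now [ 574.2 -190.7  143.9] [-1.7997e+02 -4.0000e-02  1.2598e+02] F [ 0.4  0.5 -3.7] [-0.03  0.01  0.04] gap 19.5 q [-0.38  0.48  1.43 -0.    1.24 -1.01] t 5.7
```

```bash
python3 -m crank '[[5,0,0,2,0,0,0],[5,0,0,3.5,0,0,0],[5,0,0,4.5,0,0,0],[5,0,0,5,0,0,0],[5,0,0,5,0,0,0]]'; python3 go.py 575 -190.4 138.4 126
```

```text
clock: 6.2
eef_pos: [574.4, -190.8, 139.4]
eef_rot: [-3.142, -0.0, 2.199]
wrist_force: [0.1, -0.4, -3.9]
finger_gap: 19.8
finger_force: 40.0
shift [-0.   0.7  1. ] turn [-0.0001 -0.0001 -0.0003]
now [ 574.4 -190.8  139.4] [-180.     -0.    125.98] F [ 0.1 -0.4 -3.9] [-0.07  0.   -0.02] gap 19.8 q [-0.38  0.48  1.43 -0.    1.23 -1.01] t 6.2
```

```bash
python3 -m crank '[[5,0,0,0,0,0,-0.08],[5,0,0,0,0,0,-0.16],[5,0,0,0,0,0,-0.24],[5,0,0,0,0,0,-0.32],[5,0,0,0,0,0,-0.40],[5,0,0,0,0,0,-0.48],[5,0,0,0,0,0,-0.56],[5,0,0,0,0,0,-0.64],[5,0,0,0,0,0,-0.64]]'; python3 go.py 574.4 -190.8 139 204
```

```text
clock: 7.1
eef_pos: [574.3, -190.9, 139.5]
eef_rot: [-3.141, -0.0, 2.84]
wrist_force: [-0.7, -0.8, -3.5]
finger_gap: 20.1
finger_force: 40.0
shift [-0.1  0.2  0.5] turn [-2.000e-04 -4.000e-04 -7.205e-01]
now [ 574.3 -190.9  139.5] [-1.7998e+02 -2.0000e-02  1.6272e+02] F [-0.7 -0.8 -3.5] [-0.22  0.24 -0.04] gap 20.1 q [-0.38  0.48  1.43 -0.    1.23 -1.65] t 7.1
```

```bash
python3 -m crank '[[5,0,0,0,0,0,-0.08],[5,0,0,0,0,0,-0.16],[5,0,0,0,0,0,-0.24],[5,0,0,0,0,0,-0.32],[5,0,0,0,0,0,-0.40],[5,0,0,0,0,0,-0.48],[5,0,0,0,0,0,-0.54],[5,0,0,0,0,0,-0.6],[5,0,0,0,0,0,-0.6]]'; python3 go.py 574.4 -190.8 139 204
```

```text
clock: 8.0
eef_pos: [574.4, -190.8, 139.5]
eef_rot: [3.142, -0.0, -2.846]
wrist_force: [-0.7, -0.4, -3.7]
finger_gap: 19.7
finger_force: 40.0
shift [-0.   0.   0.5] turn [ 0.00e+00 -1.00e-04 -1.23e-01]
now [ 574.4 -190.8  139.5] [ 1.8000e+02 -1.0000e-02 -1.6304e+02] F [-0.7 -0.4 -3.7] [-0.07  0.25 -0.01] gap 19.7 q [-0.38  0.48  1.43 -0.    1.23 -2.25] t 8.0
```

```bash
for i in 1; do python3 -m crank '[[5,0,0,0,0,0,-0.03],[5,0,0,0,0,0,-0.06],[5,0,0,0,0,0,-0.06]]'; done; python3 go.py 574.4 -190.8 139 204;  python3 -m crank '[[5,0,0,0,0,0,-0.03],[5,0,0,0,0,0,-0.06],[5,0,0,0,0,0,-0.06]]';python3 go.py 574.4 -190.8 139 204
```

```text
clock: 8.3
eef_pos: [574.4, -190.8, 139.4]
eef_rot: [3.142, -0.0, -2.784]
wrist_force: [-0.9, -0.8, -4.1]
finger_gap: 19.7
finger_force: 40.0
shift [0.  0.  0.4] turn [ 0.     -0.     -0.0612]
now [ 574.4 -190.8  139.4] [ 180.    -0.  -159.5] F [-0.9 -0.8 -4.1] [-0.01  0.24 -0.05] gap 19.7 q [-0.38  0.48  1.43  0.    1.23 -2.31] t 8.3
clock: 8.6
eef_pos: [574.4, -190.8, 139.4]
eef_rot: [3.141, 0.0, -2.724]
wrist_force: [-1.1, -0.4, -4.0]
finger_gap: 19.8
finger_force: 40.1
shift [ 0.  -0.   0.4] turn [ 0.0002  0.     -0.001 ]
now [ 574.4 -190.8  139.4] [ 179.99    0.   -156.06] F [-1.1 -0.4 -4. ] [ 0.1   0.28 -0.38] gap 19.8 q [-0.38  0.48  1.43  0.    1.23 -2.37] t 8.6
```

```bash
python3 -m crank '[[5,0,0,0,0,0,-0.02],[5,0,0,0,0,0,-0.04],[5,0,0,0,0,0,-0.04]]'; python3 go.py 574.4 -190.8 139 203
```

```text
clock: 8.9
eef_pos: [574.5, -190.7, 139.4]
eef_rot: [3.141, 0.0, -2.684]
wrist_force: [-1.4, -0.1, -2.9]
finger_gap: 19.7
finger_force: 40.5
shift [ 0.1 -0.   0.4] turn [0.0002 0.0002 0.0563]
now [ 574.5 -190.7  139.4] [ 1.7999e+02  1.0000e-02 -1.5378e+02] F [-1.4 -0.1 -2.9] [ 0.16  0.19 -0.82] gap 19.7 q [-0.38  0.48  1.43  0.    1.23 -2.41] t 8.9
```

The moment rising to 0.82 N m confirms the end stop. I back off within the play, lift, and look.

```bash
python3 -m crank '[[5,0,0,0,0,0,0.1],[5,0,0,0,0,0,0.2],[5,0,0,0,0,0,0.28],[5,0,0,-8,0,0,0.28],[5,0,0,-20,0,0,0.28],[5,0,0,-40,0,0,0.28],[5,0,0,-61,0,0,0.28],[5,0,0,-61,0,0,0.28],[5,0,0,-61,0,0,0.28]]'; python3 go.py 508.4 263.1 200 166
```

```text
clock: 9.8
eef_pos: [574.5, -190.8, 200.6]
eef_rot: [-3.141, 0.001, -2.963]
wrist_force: [0.5, 0.9, -4.2]
finger_gap: 19.9
finger_force: 40.0
shift [-1.550e+01  4.584e+02  4.000e-01] turn [-3.000e-04  8.000e-04  4.228e-01]
now [ 574.5 -190.8  200.6] [-1.7997e+02  4.0000e-02 -1.6977e+02] F [ 0.5  0.9 -4.2] [0.07 0.02 0.05] gap 19.9 q [-0.38  0.43  1.36 -0.    1.35 -2.13] t 9.8
```

```bash
python3 -m crank '[[5,-1,30,0,0,0,0.03],[5,-3,75,0,0,0,0.08],[5,-4,120,0,0,0,0.12],[5,-6,165,0,0,0,0.16],[5,-7,210,0,0,0,0.2],[5,-9,255,0,0,0,0.24],[5,-10,300,0,0,0,0.28],[5,-12,345,0,0,0,0.32],[5,-13,390,0,0,0,0.36],[5,-15,430,0,0,0,0.4]]'; python3 go.py 508.4 263.1 200 166; python3 - <<'E'
from m import *
p,d=cam("top");h=cv2.cvtColor(p,cv2.COLOR_RGB2HSV);cv2.imwrite("pics/rel.png",cv2.resize(p[170:250,290:510,::-1],None,fx=3.5,fy=3.5))
E
```

```text
clock: 10.8
eef_pos: [512.3, 237.0, 199.3]
eef_rot: [-3.141, -0.001, 2.919]
wrist_force: [1.1, -0.1, -3.7]
finger_gap: 19.8
finger_force: 40.0
shift [ 9.6 24.6 -0.7] turn [-0.0009 -0.0014  0.0214]
now [512.3 237.  199.3] [-1.7995e+02 -8.0000e-02  1.6723e+02] F [ 1.1 -0.1 -3.7] [-0.03 -0.04 -0.01] gap 19.8 q [ 0.37  0.34  1.49  0.    1.32 -0.98] t 10.8
```

View pics/rel.png

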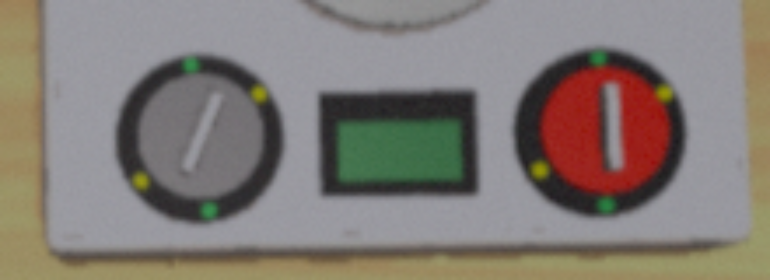

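The red bar now points at the green dots, and the grey screw has not moved. Placing the key back.

```bash
python3 -m crank '[[5,5,12,0,0,0,0.01],[5,9.6,24.6,0,0,0,0.021],[5,9.6,24.6,0,0,0,0.021],[5,9.6,24.6,0,0,0,0.021]]'; python3 go.py 508.4 263.1 67.4 166
```

```text
clock: 11.25
eef_pos: [509.3, 260.8, 199.6]
eef_rot: [-3.141, -0.001, 2.899]
wrist_force: [-0.8, -0.8, -3.7]
finger_gap: 19.7
finger_force: 40.0
shift [  1.3   2.1 132.2] turn [-0.0009 -0.0009  0.0017]
now [509.3 260.8 199.6] [-1.7995e+02 -5.0000e-02  1.6609e+02] F [-0.8 -0.8 -3.7] [-0.07 -0.05  0.01] gap 19.7 q [ 0.41  0.35  1.46 -0.    1.33 -0.92] t 11.25
```

```bash
python3 -m crank '[[5,1,2,35,0,0,0],[5,1,2,70,0,0,0],[5,1,2,100,0,0,0],[5,1,2,118,0,0,0],[5,1,2,125,0,0,0],[5,1,2,129,0,0,0],[5,1,2,129,0,0,0],[5,1,2,129,0,0,0]]'; python3 go.py 508.4 263.1 67.4 166
```

```text
clock: 12.05
eef_pos: [509.5, 263.5, 72.5]
eef_rot: [3.141, 0.001, 2.898]
wrist_force: [-0.2, 1.0, -3.6]
finger_gap: 19.5
finger_force: 40.0
shift [ 1.  -0.6  5.1] turn [0.0009 0.0012 0.0005]
now [509.5 263.5  72.5] [1.7995e+02 7.0000e-02 1.6603e+02] F [-0.2  1.  -3.6] [-0.01  0.01  0.01] gap 19.5 q [ 0.41  0.49  1.58 -0.    1.06 -0.91] t 12.05
```

```bash
python3 -m crank '[[5,1,0,2,0,0,0],[5,1,0,4,0,0,0],[5,1,0,4.5,0,0,0],[5,1,0,5,0,0,0],[5,1,0,5,0,0,0]]'; python3 go.py 508.4 263.1 67.4 166
```

```text
clock: 12.55
eef_pos: [508.3, 263.8, 67.4]
eef_rot: [3.141, 0.001, 2.898]
wrist_force: [-2.4, -1.3, 6.0]
finger_gap: 19.4
finger_force: 40.0
shift [-0.2 -0.6  0. ] turn [0.0006 0.0008 0.0006]
now [508.3 263.8  67.4] [1.7997e+02 5.0000e-02 1.6604e+02] F [-2.4 -1.3  6. ] [-0.35  0.7  -0.04] gap 19.4 q [ 0.41  0.5   1.59 -0.    1.05 -0.91] t 12.55
```

Contact with the mat is confirmed at about 10 N above the hanging load. Opening slowly, then lifting clear.

```bash
python3 -m crank '[[30,0,0,-0.5,0,0,0],[60,0,0,-0.5,0,0,0],[100,0,0,-0.5,0,0,0],[100,0,0,-0.5,0,0,0],[100,0,0,-0.5,0,0,0],[100,0,0,-0.5,0,0,0],[100,0,0,-0.5,0,0,0],[100,0,0,-0.5,0,0,0]]'; python3 -m crank '[[100,0,0,-15,0,0,0],[100,0,0,-50,0,0,0],[100,0,0,-90,0,0,0],[100,0,0,-130,0,0,0],[100,-30,60,-130,0,0,0],[100,-40,105,-130,0,0,0],[100,-50,150,-130,0,0,0],[100,-50,150,-130,0,0,0],[100,-50,150,-130,0,0,0],[100,-50,150,-130,0,0,0]]'; python3 - <<'E'
from m import *
s=[]
for n in("top","scene"):
    p,d=cam(n);s.append(cv2.resize((p[190:300,130:260] if n=="top" else p[180:290,350:480])[:,:,::-1],None,fx=3,fy=3))
cv2.imwrite("pics/end.png",np.hstack(s));print(manip.read_state()["eef_pos"],manip.read_state()["qd"].round(3))
E
```

```text
clock: 13.35
eef_pos: [508.0, 263.6, 66.9]
eef_rot: [-3.142, -0.0, 2.898]
wrist_force: [0.3, 0.3, 0.0]
finger_gap: 80.2
finger_force: 0.0
clock: 14.35
eef_pos: [592.6, 396.6, 197.7]
eef_rot: [3.142, 0.0, 2.898]
wrist_force: [-0.0, -1.6, -0.1]
finger_gap: 93.8
finger_force: 0.0
[592.69424457 396.24005002 198.19187699] [-0.003 -0.002  0.     0.    -0.001  0.001]
```

View pics/end.png

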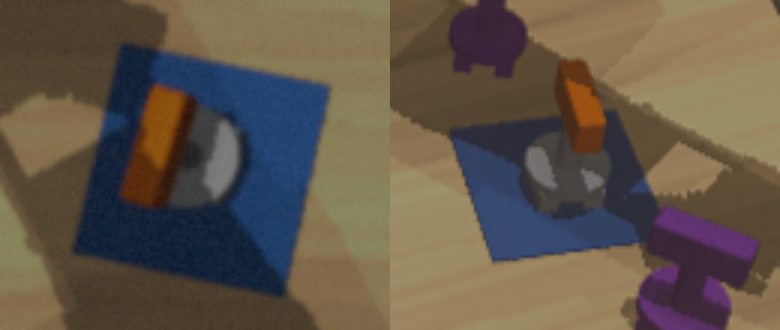

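The key stands upright on the mat in its original pose, at about (158,147) in the left crop, and the arm is clear.

```bash
python3 -c "from cell import manip;print(manip.sign_off())"
```

```text
the job is handed in; nothing more can be done
None
```

The red transit-lock screw is turned to its released end stop, the key stands upright again on its blue mat, the grey screw did not move, and the job is handed in; no verdict was returned.

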